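# Tip the boxed sharpening stone onto the blue field

## Robot

A 6-joint arm with a two-finger parallel gripper is mounted at the origin on the work surface. World frame = base frame: x ahead of the robot, y to its left, z up, the work surface at z = 0. Lengths are in m, angles in rad, forces in N, time in s.
With the tool pointing down it reaches from about 0.275 to 0.825 m from the base axis. Payload 4.9 kg.
Tool frame: the origin (TCP) lies midway between the tips of the shut fingers; the grasp point (between the pads) lies 19 mm behind it (grip_point_offset is the distance from the TCP to the grasp point, in m); z points along the fingers, x is the direction in which the jaws open and shut, and the axes are right-handed (so a half turn about z gives the same grasp; the last joint's range is limited). The gripper opens to 85 mm and grips with 20 to 120 N. Pads are 22 mm wide; open, the fingers measure 114 mm over their backs; the gripper's body (76 mm by 85 mm) begins 54 mm behind the grasp point. The pads swing forward as they close: fully open they stand 13 mm farther back than shut.
Start: joints at [1.112, 0.326, -0.193, 1.052, 0, 1.437], TCP at [0.176, 0.521, 0.231] pointing down, gripper open.
Joint ranges: [-2.65, 2.65], [-0.97, 1.79], [-1.3, 1.35], [-1.93, 2.1], [-1.47, 1.37], [-3.14, 3.14]. Speed limits (rad/s): [2.57, 2.57, 3.14, 3.14, 3.14, 3.14].

## Interface

Orientations are given as a rotation vector (axis times angle).
In Python, from cell import * gives the robot as it stands. Calls block until the motion is done:
- movep(position, orientation): joint-space move of the TCP to a pose.
- move_l(position, velocity=0.15, rot=None, until_force=None): straight line of the TCP; rot=None keeps the orientation; velocity is the mean speed in m/s. With until_force (N) it stops when the force on the tool has changed by that much, and returns True; else False.
- set_joints(angles): joint-space move.
- let_go() and grab(newtons=None): open the fingers fully, or close them until they stop; newtons is the grip in N (None keeps the last).
- sleep(seconds).
- ik(position, orientation): joint angles nearest the present ones, or None.
- get_state(): the state.
- grab_frame(name): name is "scene" or "side" or "wrist"; returns a dict with "img" (480x640x3 uint8, red, green, blue), "fx", "fy", "cx", "cy" (pixels), "cam_to_world" (4x4, takes a point from camera to world coordinates); the wrist camera has in their place "T_tool_cam" (4x4, takes a point from camera to tool coordinates, whose origin is the TCP and whose axes are the tool frame's). Camera axes: x right, y down, z forward; pixel columns grow to the right and rows downward; lengths in m; the calibration is good to about 2 mm. The wrist camera is an equidistant fisheye: a pixel r from the principal point sees the ray r / f radians off the axis. A picture is of the moment at which its call begins: read the wrist's pose just before it. There is no depth.
A pose or a line that the arm cannot do raises MotionError and nothing moves.
- sign_off(): hands the job in, once; it reports no verdict.
Trained networks look in the newest picture that a camera, given by its name, has taken for a name from the list of things; names that differ only in an ending like _2 or _b are one class to them, and where a whole thing is asked for, a point or a joint stands for the part that bears it (a point fixed in the world has none). Each returns a list of dicts, best first, with "score" (0 to 1); they miss things now and then, are a little off and sometimes report something else, mostly with a low value. They report only what shows in the picture. A call takes as long as a camera call. They do not tell look-alikes from the thing itself.
- spot_in(camera, name): "centre" ([column, row] in pixels, amid what is visible of it).
- silhouettes(camera, name): "mask" (480x640 bool, what is visible of it) and "centre" ([column, row] in pixels, amid what is visible of it).
- tip_of(camera, name): "centre" ([column, row] in pixels: a listed point, or the origin of a listed thing).
The state is a dict: "clock": time; "q": joint angles; "joint_velocities": joint speeds; "tau": joint torques, N m; "position": TCP position; "eef_rot": TCP orientation; "contact_force": force on the tool from outside, world axes, zero at the start; "wrist_torque": the same for the moment, N m; "finger_gap": opening from 0.0 (shut) to 1.0 (fully open).
Only numpy, scipy, OpenCV 4.12 (cv2) and the standard library are available. Lean on these libraries where they do the work, as an engineer would, in place of code of your own. Each camera call takes 0.05 s, during which the arm holds its last target.

## Task

At the blade stall, one boxed sharpening stone (kraft carton with a red band) stands on end on the packing board, between a blue and a yellow field. Gently push it near its top with the fingertips so that it topples where it stands and comes to rest lying flat, wholly on the blue field. Do not pinch, lift or carry it, do not shove it along, and leave everything else on the bench where it is.

Things in the scene. Friction and masses are not known exactly. Their poses are not given: they have to be found in the camera images.
- carton: kraft carton with red band, 65 (x) x 40 (y) x 180 mm (z), 0.4-0.65 kg, on end where the fields meet. Origin: centre of its foot; z from foot to top. Its y (40 mm thickness) lies along the board, to 3 degrees. A level 1 N push near the top tips it about its far bottom edge without sliding; past 13 degrees' lean (top moved 40 mm) it falls by itself, its foot staying within about 15 mm
- foot_a (a point): on the carton's foot end, middle of the short side at +x (32.5 mm from the origin)
- foot_b (a point): on the carton's foot end, middle of the short side at -x (32.5 mm from the origin)
- top_a (a point): on the carton's top end, directly above foot_a, 180 mm up while it stands
- top_b (a point): on the carton's top end, directly above foot_b, 180 mm up while it stands
- blue_field: blue painted rectangle on the board, 130 (x) x 228 mm (y), flat paint flush with the board's top. Origin: under its centre, at bench height; the painted surface is 6 mm above the bench. Its y axis runs along the board. It may be on either side of the carton
- yellow_field: yellow painted rectangle of the same size at the other end of the board; the two centres are 232 mm apart and the carton stands midway, within 6 mm. Origin: under its centre, at bench height
- board: fixed plywood packing board, 146 (x) x 476 (y) x 6 mm thick, carrying both fields. Origin: centre of its underside, at bench height. Nothing else stands on it; bystanders up to 180 mm tall stand 8 mm or more off its long edges
- spare_carton: spare carton, same size (65 x 40 x 180 mm) but with a GREEN band, standing on the bench off the board. Origin: centre of its underside
- stone: bare grey sharpening stone, 60 x 150 x 28 mm, lying flat. Origin: centre of its underside
- oil_bottle: amber oil bottle, 48 mm across, 130 mm tall, standing. Origin: centre of its underside
- rivet_jar: clear jar with steel cap, 56 mm across, 75 mm tall, standing. Origin: centre of its underside
- wire_coil: coil of green wire, 128 mm across, 47 mm high, lying flat. Origin: centre of its underside
- tin: open steel tin, 74 mm across, 100 mm tall, standing. Origin: centre of its underside
- knife: wooden-handled knife, 280 mm long (along its y axis), lying flat at the left of the bench. Origin: under its middle
There are look-alikes about, which are no part of the job. What is shaped like the carton but pink or turquoise is not meant.

How it is judged:
By the outcome, as a careful person would: the job done as asked, in the order asked, and still so for the second after the job is handed in, with the robot touching nothing.
It also fails if it takes over 27 s, if anything falls off the work surface, if the arm or the gripper's body presses on something with over 40 N, if the wrist force passes 120 N, or if a joint passes its speed limit or range.

## Working session

There is one attempt and no reset: what is moved stays moved. The work goes in short steps, each a Python script; the robot and the scene stay as the last script left them, time stands still between calls to the robot, and variables do not carry over. Pictures are saved under pics/ and viewed, and the job is handed in when it is done.

```bash
mkdir -p pics; ls; python3 - <<'E'
from cell import *
import cv2
s=get_state();print(s['clock'],s['position'],s['eef_rot'],s['finger_gap'])
for n in("scene","side","wrist"):
    f=grab_frame(n);cv2.imwrite(f"pics/{n}0.png",f["img"][:,:,::-1])
    print(n,{k:v for k,v in f.items() if k!="img"})
    for t in("carton","blue_field","yellow_field","board","top_a","foot_a","top_b","foot_b"):
        print(t,[(round(d["score"],2),[round(x) for x in d["centre"]]) for d in tip_of(n,t)][:4])
print(get_state()['clock'])
E
```

```text
pics
0.0 [0.1752498  0.52073949 0.23054155] [ 2.55078522e+00  1.83252538e+00 -2.30516039e-03] 0.9991690185650894
scene {'fx': 484.58179034757023, 'fy': 484.58179034757023, 'cx': 324.7668903717268, 'cy': 235.38852727833597, 'cam_to_world': array([[-0.5563573 ,  0.53790547, -0.63334371,  1.36665191],
       [ 0.83082987,  0.34751886, -0.43468652,  0.51957497],
       [-0.01372138, -0.76804189, -0.64025259,  0.92324986],
       [ 0.        ,  0.        ,  0.        ,  1.        ]])}
carton [(0.96, [360, 286]), (0.79, [417, 254]), (0.6, [241, 326]), (0.44, [358, 240])]
blue_field [(0.85, [332, 273])]
yellow_field [(0.92, [395, 316]), (0.56, [355, 240])]
board []
top_a [(0.89, [222, 280]), (0.88, [372, 228]), (0.86, [418, 197]), (0.85, [356, 243])]
foot_a [(0.91, [374, 281]), (0.86, [353, 295]), (0.73, [412, 247]), (0.66, [249, 316])]
top_b [(0.89, [222, 280]), (0.88, [372, 228]), (0.86, [418, 197]), (0.85, [356, 243])]
foot_b [(0.91, [374, 281]), (0.86, [353, 295]), (0.73, [412, 247]), (0.66, [249, 316])]
side {'fx': 521.2499755827617, 'fy': 521.2499755827617, 'cx': 323.34757634255476, '
[... 788 characters left out ...]
foot_b [(0.94, [230, 269]), (0.74, [301, 245]), (0.71, [388, 246]), (0.62, [281, 255])]
wrist {'fx': 371.64829954431775, 'fy': 371.64829954431775, 'cx': 317.40779384635766, 'cy': 247.46866777374524, 'T_tool_cam': array([[ 9.99999332e-01, -5.92551150e-04,  9.91986777e-04,
        -5.37843534e-04],
       [ 2.98696660e-04,  9.61883352e-01,  2.73459921e-01,
        -6.92328953e-02],
       [-1.11621456e-03, -2.73459442e-01,  9.61882887e-01,
        -1.42883508e-01],
       [ 0.00000000e+00,  0.00000000e+00,  0.00000000e+00,
         1.00000000e+00]])}
carton [(0.42, [317, 422])]
blue_field []
yellow_field []
board []
top_a []
foot_a [(0.88, [145, 437])]
top_b []
foot_b [(0.88, [145, 437])]
1.35
```

View pics/scene0.png

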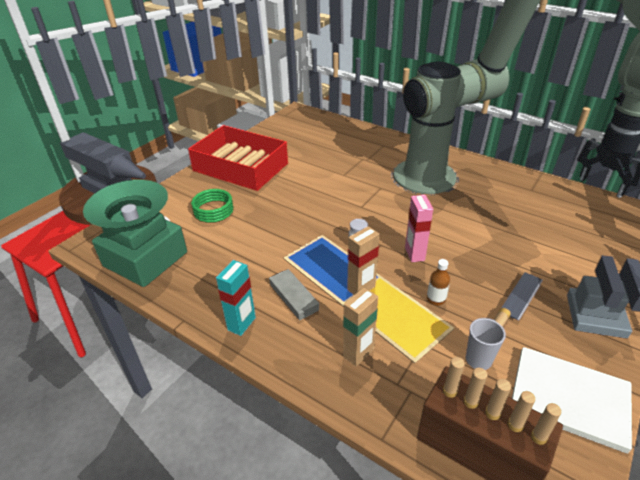

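View pics/side0.png

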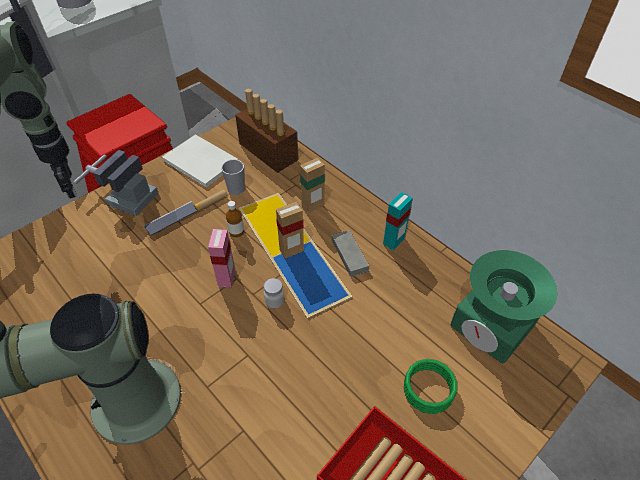

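```bash
python3 - <<'E'
import cv2
a=cv2.imread('pics/scene0.png')[160:370,200:460];b=cv2.imread('pics/side0.png')[160:370,190:450]
cv2.imwrite('pics/z1.png',cv2.resize(a,None,fx=2.8,fy=2.8,interpolation=2));cv2.imwrite('pics/z2.png',cv2.resize(b,None,fx=2.8,fy=2.8,interpolation=2))
E
```

```text
(no output)
```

View pics/z1.png

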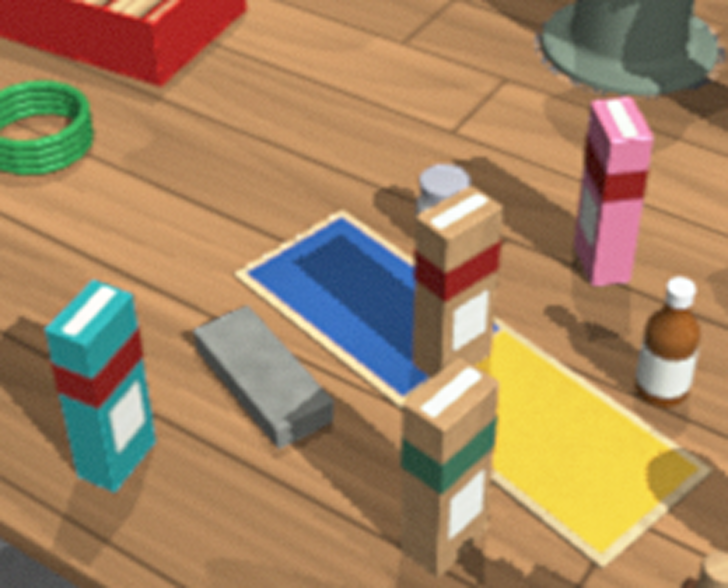

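View pics/z2.png

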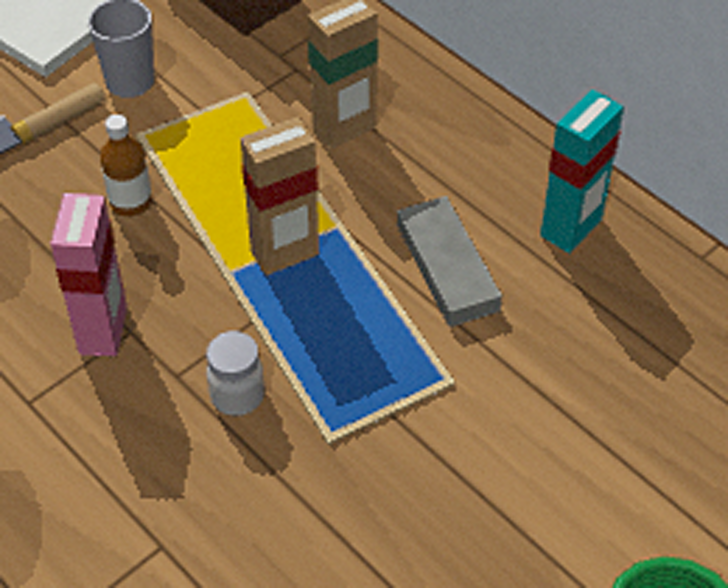

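```bash
cat > h.py <<'E'
import numpy as np,cv2
def ray(f,p):
    T=f["cam_to_world"];d=T[:3,:3]@np.array([(p[0]-f["cx"])/f["fx"],(p[1]-f["cy"])/f["fy"],1]);return T[:3,3],d
def atz(f,p,z):
    o,d=ray(f,p);return o+d*(z-o[2])/d[2]
def tri(l):
    A=np.zeros((3,3));b=np.zeros(3);L=[]
    for f,p in l:
        o,d=ray(f,p);d=d/np.linalg.norm(d);P=np.eye(3)-np.outer(d,d);A+=P;b+=P@o;L.append((o,d,P))
    x=np.linalg.solve(A,b);return x,[round(float(np.linalg.norm(P@(x-o))),4) for o,d,P in L]
E
python3 - <<'E'
from cell import *
from h import *
np.set_printoptions(precision=4,suppress=True)
S=grab_frame("scene");D=grab_frame("side")
z1=lambda p:(p[0]/2.8+200-.3,p[1]/2.8+160-.3)
z2=lambda p:(p[0]/2.8+190-.3,p[1]/2.8+160-.3)
print("topcentre",tri([(S,z1((460,211))),(D,z2((277,140)))]))
for n,(a,b) in {"topcentre scene corners":0}.items() if 0 else []: pass
print("corners board at z.006")
for p in((340,213),(240,273),(603,562),(708,470)):print("scene",atz(S,z1(p),.006))
for p in((332,440),(452,382),(250,95),(145,133)):print("side",atz(D,z2(p),.006))
print("scene top corners")
for p in((417,220),(470,190),(502,207),(440,240)):print(atz(S,z1(p),.186))
print("side");
for p in((242,147),(308,121),(320,145),(250,166)):print(atz(D,z2(p),.186))
for nm,F in(("scene",S),("side",D)):
    hsv=cv2.cvtColor(F["img"],cv2.COLOR_RGB2HSV)
    for c,lo,hi in(("blue",(100,120,40),(130,255,255)),("yellow",(22,170,100),(32,255,255))):
        m=cv2.inRange(hsv,lo,hi);n,l,st,ce=cv2.connectedComponentsWithStats(m)
        # component nearest field
        best=max(range(1,n),key=lambda i:st[i,4]*(200<ce[i][0]<460 and 180<ce[i][1]<370))
        ys,xs=np.nonzero(l==best)
        P=np.array([atz(F,(x,y),.006)[:2] for x,y in zip(xs,ys)])
        r=cv2.minAreaRect((P*1000).astype(np.float32));print(nm,c,st[best],r, cv2.boxPoints(r).round().tolist())
for t in("knife","tin","oil_bottle","rivet_jar","spare_carton","stone","wire_coil"):
    for nm,F in(("scene",S),("side",D)):
        r=tip_of(nm,t);print(t,nm,[(round(d["score"],2),atz(F,d["centre"],0)[:2]) for d in r][:2])
print(get_state()['clock'])
E
```

```text
topcentre (array([0.5867, 0.0951, 0.1854]), [0.0018, 0.0018])
corners board at z.006
scene [ 0.4666 -0.1112  0.006 ]
scene [ 0.5988 -0.1428  0.006 ]
scene [0.7142 0.3121 0.006 ]
scene [0.5797 0.346  0.006 ]
side [ 0.467  -0.1161  0.006 ]
side [ 0.6016 -0.1488  0.006 ]
side [0.7171 0.304  0.006 ]
side [0.5873 0.3397 0.006 ]
scene top corners
[0.6156 0.0722 0.186 ]
[0.5566 0.0895 0.186 ]
[0.5619 0.1238 0.186 ]
[0.6272 0.1016 0.186 ]
side
[0.5557 0.1095 0.186 ]
[0.6271 0.0916 0.186 ]
[0.6139 0.0589 0.186 ]
[0.5451 0.0847 0.186 ]
scene blue [ 289  239   63   61 1926] ((560.6024780273438, -12.455421447753906), (221.62159729003906, 124.06997680664062), 75.82622528076172) [[473.0, -105.0], [594.0, -135.0], [648.0, 80.0], [528.0, 110.0]]
scene yellow [ 371  279   77   77 2826] ((617.2782592773438, 213.03619384765625), (223.59091186523438, 125.12812805175781), 76.11961364746094) [[530.0, 120.0], [651.0, 89.0], [705.0, 307.0], [583.0, 337.0]]
side blue [ 274  242   74   72 2620] ((563.0624389648438, -14.332527160644531), (226.12686157226562, 127.68915557861328), 75.96235656738281) [[474.0, -10
[... 311 characters left out ...]
side [(0.88, array([0.4425, 0.4345]))]
tin scene [(0.77, array([0.6362, 0.4256]))]
tin side [(0.93, array([0.6274, 0.4293]))]
oil_bottle scene [(0.86, array([0.5073, 0.2709]))]
oil_bottle side [(0.58, array([0.5126, 0.2765]))]
rivet_jar scene [(0.66, array([0.5882, 0.0822])), (0.5, array([0.4309, 0.0004]))]
rivet_jar side [(0.57, array([ 0.4379, -0.0062]))]
spare_carton scene [(0.85, array([0.7671, 0.1939]))]
spare_carton side [(0.58, array([0.7803, 0.2068]))]
stone scene [(0.65, array([ 0.7111, -0.0318]))]
stone side [(0.97, array([ 0.718, -0.042])), (0.26, array([ 0.4331, -0.004 ]))]
wire_coil scene [(0.55, array([ 0.5488, -0.4686]))]
wire_coil side [(0.66, array([ 0.5514, -0.4763]))]
2.15
```

```bash
python3 - <<'E'
from cell import *
from h import *
np.set_printoptions(precision=4,suppress=True)
u=np.array([.243,.970,0]);u/=np.linalg.norm(u);c=np.array([.5867,.0951,0])
ph=np.arctan2(u[1],u[0])/2;R=np.array([np.cos(ph),np.sin(ph),0])*np.pi
p=c+u*.085+[0,0,.26]
print(ik(p,R),ik(c-u*.02+[0,0,.167],R))
grab(20)
movep(p,R);s=get_state();print(s['clock'],s['position'],s['eef_rot'],s['finger_gap'],s['contact_force'])
move_l(c+u*.085+[0,0,.167])
s=get_state();print(s['clock'],s['position'],s['q'],s['contact_force'])
for n in("scene","side","wrist"):
    f=grab_frame(n);cv2.imwrite(f"pics/{n}1.png",f["img"][:,:,::-1])
E
python3 - <<'E'
import cv2,numpy as np
a=cv2.imread('pics/scene1.png')[160:370,200:460];b=cv2.imread('pics/side1.png')[160:370,190:450]
cv2.imwrite('pics/z3.png',cv2.resize(np.hstack([a,b]),None,fx=1.53,fy=1.53,interpolation=2))
E
```

```text
[ 0.1678  0.4687  0.0966  1.1986 -0.      0.4133] [ 0.0036  0.4415 -0.1905  0.9388 -0.      0.2491]
4.9083 [0.6068 0.1786 0.26  ] [-2.4749 -1.9345  0.    ] 0.002142980704773108 [-1.0226  0.9708  0.1506]
5.675 [0.6078 0.178  0.1679] [ 0.1684  0.523  -0.0538  0.9928  0.      0.4133] [0.2724 0.4873 0.7803]
```

View pics/z3.png

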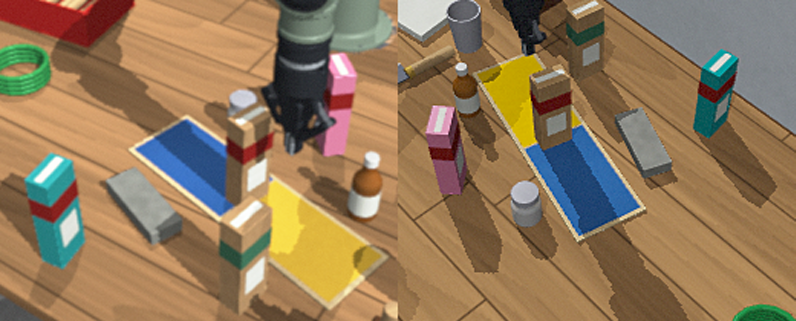

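View pics/wrist1.png

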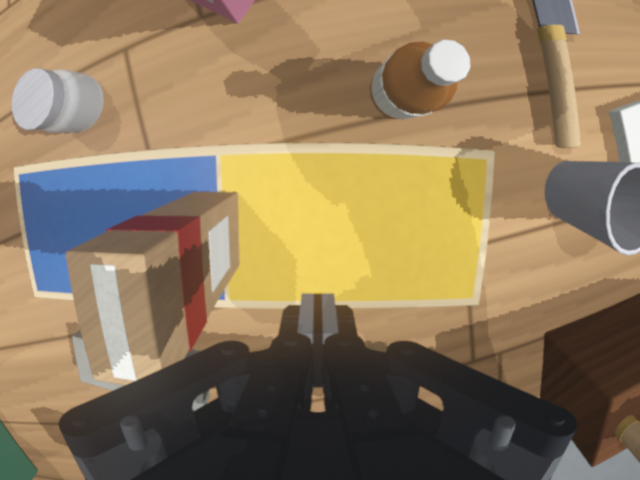

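```bash
cat >> h.py <<'E'
from scipy.spatial.transform import Rotation as Ro
def wz(f,s,p,z):
    d=np.array([p[0]-f["cx"],p[1]-f["cy"]]);r=np.linalg.norm(d);th=r/f["fx"]
    v=np.array([*(d/r*np.sin(th)),np.cos(th)])
    R=Ro.from_rotvec(s["eef_rot"]).as_matrix();T=f["T_tool_cam"]
    o=R@T[:3,3]+s["position"];w=R@T[:3,:3]@v
    return o+w*(z-o[2])/w[2]
E
python3 - <<'E'
from cell import *
from h import *
np.set_printoptions(precision=4,suppress=True)
s=get_state();f=grab_frame("wrist");cv2.imwrite('pics/w2.png',cv2.resize(f["img"][170:420,40:270,::-1],None,fx=2.4,fy=2.4,interpolation=2))
print(s['clock'])
for p in((68,253),(148,251),(165,375),(85,378)):print(p,wz(f,s,p,.186))
for p in((218,155),(229,303),(493,150),(480,304)):print(p,wz(f,s,p,.006))
E
```

```text
5.825
(68, 253) [0.5525 0.0844 0.186 ]
(148, 251) [0.5612 0.1232 0.186 ]
(165, 375) [0.6153 0.1072 0.186 ]
(85, 378) [0.6118 0.0604 0.186 ]
(218, 155) [0.5279 0.1127 0.006 ]
(229, 303) [0.6572 0.0819 0.006 ]
(493, 150) [0.5769 0.3442 0.006 ]
(480, 304) [0.7191 0.3121 0.006 ]
```

View pics/w2.png

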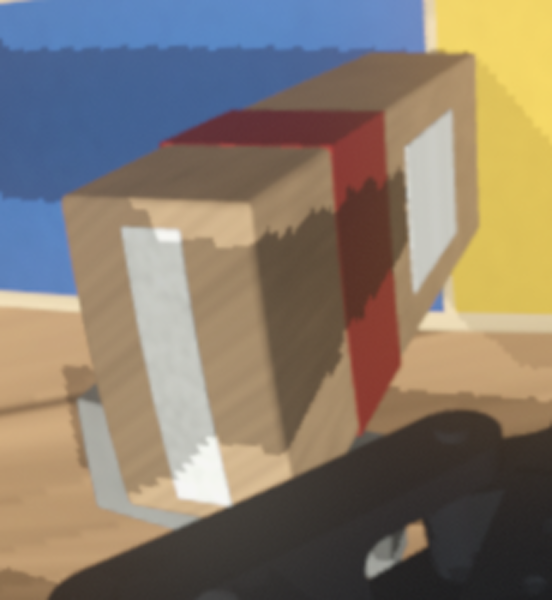

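The closed fingertips are poised 85 mm behind the carton on the yellow side at z ≈ 0.168. The wrist view shows the carton top centred near pixel (113,323), which agrees with the triangulated position. Next I push slowly towards blue.

```bash
python3 - <<'E'
from cell import *
from h import *
np.set_printoptions(precision=4,suppress=True)
s=get_state();f=grab_frame("wrist");print(wz(f,s,(113,323),.186))
u=np.array([.243,.970,0]);u/=np.linalg.norm(u);c=np.array([.5867,.0951,0])
move_l(c+u*.045+[0,0,.167],velocity=.1)
s=get_state();print(s['clock'],s['contact_force'])
for k,o in enumerate((.02,0,-.012)):
    move_l(c+u*o+[0,0,.167],velocity=.05)
    s=get_state();print(o,s['clock'],s['position'],s['contact_force'])
sleep(.3)
f=grab_frame("side");cv2.imwrite("pics/side2.png",f["img"][:,:,::-1])
f=grab_frame("scene");cv2.imwrite("pics/scene2.png",f["img"][:,:,::-1])
a=cv2.imread('pics/scene2.png')[160:370,200:460];b=cv2.imread('pics/side2.png')[160:370,190:450]
cv2.imwrite('pics/z4.png',cv2.resize(np.hstack([a,b]),None,fx=1.53,fy=1.53,interpolation=2))
E
```

```text
[0.5865 0.0933 0.186 ]
6.475 [-0.2238  0.9509  0.0517]
0.02 7.125 [0.5916 0.1144 0.167 ] [-0.1296 -0.1089 -0.3741]
0 7.675 [0.5867 0.0948 0.167 ] [ 0.3448 -0.6304  0.0573]
-0.012 8.0667 [0.5837 0.0831 0.167 ] [ 0.6033  1.5143 -0.2128]
```

View pics/z4.png

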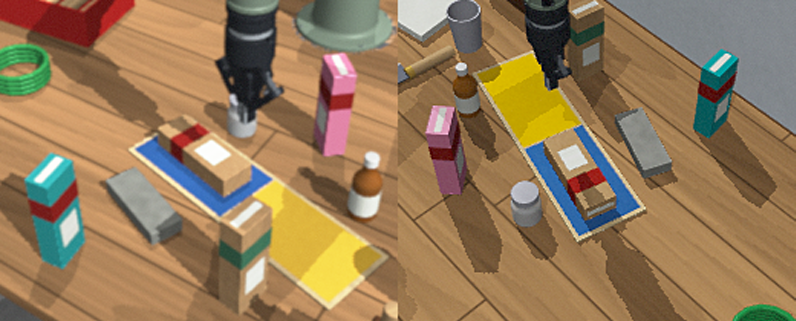

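It has toppled onto the blue field. I'll raise the fingers clear and check the margins.

```bash
python3 - <<'E'
from cell import *
from h import *
np.set_printoptions(precision=4,suppress=True)
s=get_state();move_l(np.array(s['position'])+[.0243,.097,.09],velocity=.2)
s=get_state();print(s['clock'],s['contact_force'])
for n in("side","scene","wrist"):
    f=grab_frame(n);cv2.imwrite(f"pics/{n}3.png",f["img"][:,:,::-1])
a=cv2.imread('pics/side3.png')[220:330,250:370];cv2.imwrite('pics/z5.png',cv2.resize(a,None,fx=5,fy=5,interpolation=2))
a=cv2.imread('pics/scene3.png')[225:325,270:390];cv2.imwrite('pics/z6.png',cv2.resize(a,None,fx=5,fy=5,interpolation=2))
E
```

```text
9.2917 [-0.1369  0.2247 -0.1815]
```

View pics/z5.png

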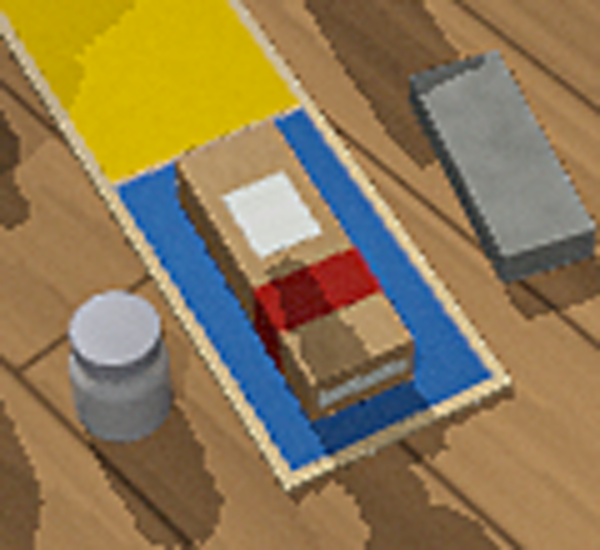

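View pics/z6.png

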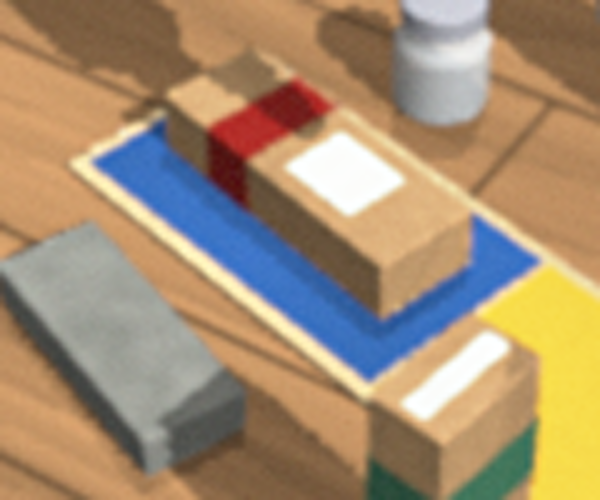

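View pics/wrist3.png

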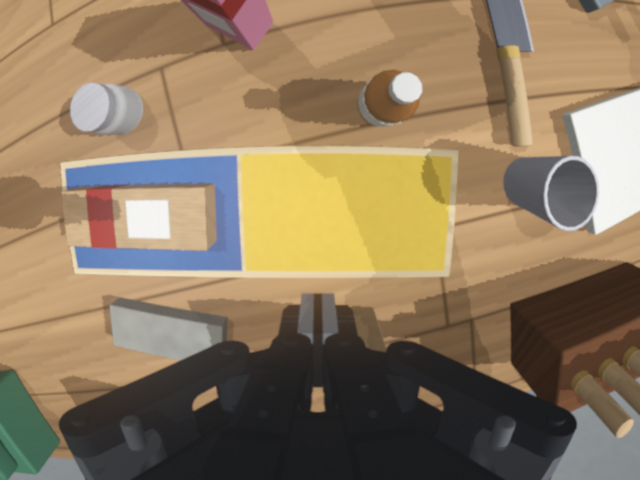

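```bash
python3 - <<'E'
from cell import *
from h import *
np.set_printoptions(precision=4,suppress=True)
S=grab_frame("scene");D=grab_frame("side")
u=np.array([.243,.970]);v=np.array([.970,-.243]);b=np.array([.5618,-.0134])
A=lambda p:(p[0]/5+270-.4,p[1]/5+225-.4)
B=lambda p:(p[0]/5+250-.4,p[1]/5+220-.4)
for n,p in(("scene foot",atz(S,A((388,318)),.006)),("scene foot2",atz(S,A((470,265)),.006)),("side far1",atz(D,B((320,418)),.006)),("side far2",atz(D,B((412,380)),.006)),
 ("scene bluecorner",atz(S,A((95,163)),.006)),("side bluecorner",atz(D,B((290,472)),.006))):
    d=p[:2]-b;print(n,"along",d@u,"across",d@v)
print(get_state()['clock'])
E
```

```text
scene foot along 0.08783054893323211 across 0.024095215227270452
scene foot2 along 0.08956566246644905 across -0.035260773064142784
side far1 along -0.09079679385957369 across -0.03292133275321079
side far2 along -0.0937783847770067 across 0.024977572142163836
scene bluecorner along -0.11041705686683716 across 0.060814576028118406
side bluecorner along -0.11371326069401347 across -0.06432156734177662
9.5417
```

```bash
python3 - <<'E'
from cell import *
sign_off();print(get_state()['clock'])
E
```

```text
the job is handed in; nothing more can be done
the job is handed in; nothing more can be done
```

The carton with the red band now lies flat and wholly on the blue field, and I handed the job in at about 9.5 s of the 27 s allowed.

- **Push:** I located the carton and fields from the scene and side cameras, and the wrist view agreed to about 2 mm. I then pushed slowly with the closed fingertips about 20 mm below the carton's top, from the yellow side, until it fell. The force readings I took between push steps were about 1.6 N at most.
- **Margins:** In the last pictures the carton's base edges were within about ±94 mm along and ±35 mm across the blue field's centre. The field reaches ±114 mm and ±65 mm, so about 20 mm is free at each end and about 30 mm on each side.
- **Surroundings:** The stone, jar, bottle, green-band spare and pink and turquoise look-alikes stand where they did in the earlier pictures. I judged that by eye and did not re-measure them. The fingers were raised clear, touching nothing.

No check failed or disagreed.

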